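# Charge the finishing bowl with tumbling media

## Task

Using the scoop, lift at least three of the four ceramic tumbling pieces out of the wooden tray in one scoopful and tip them into the bowl of the finishing machine, leaving no piece anywhere but in the bowl or the tray. Set the scoop down upright on the bare bench, and once the pieces are in the bowl press the machine's lock lever down until it clicks and stays down. Leave the other things on the bench as they are.

Things in the scene. Friction and masses are not known exactly. Their poses are not given: they have to be found in the camera images.
- scoop: steel hand scoop, about 250 g, standing loose on the bench; origin at the centre of its underside. Flat pan 105 mm long (x -55 to +50), 118 mm wide (y), floor and walls 2.5 mm thick, side walls (from x = -40 back) 32 mm and rear wall (+x) 36 mm high; open at the front (-x), where the floor ends in a bare lip. A square upright wooden grip stands at the rear of the pan.
- scoop_grip (a point): where to grip the scoop: on the axis of its upright grip (22 mm in x, 24 mm in y, top 96 mm above the underside), 36 mm to +x of the scoop's origin and 75 mm above the underside
- scoop_lip (a point): middle of the scoop's front lip, on its underside (55 mm to -x of the scoop's origin)
- pan_mid (a point): middle of the scoop's pan, 12 mm above the scoop's origin: a piece within 75 mm of it, the scoop raised, is in the pan
- tray: open brown wooden tray with a steel floor, fixed, turned a little; origin at the centre of its underside. 280 mm long (x), 152 mm wide (y), walls 10 mm thick, 42 mm high; inside 132 mm wide, floor 8 mm above the bench from x = -130 to +130 mm. The pieces lie in the -x half; the +x half is empty.
- media0_mid (a point): centre of tumbling piece 0: squat round ceramic pellet, 25 mm across, 20 mm high, edges bevelled (4.5 mm high, 7.5 mm in) so that the scoop's lip slips under a piece that is held back by the tray's wall, about 22 g, smooth, lying flat and loose on the tray floor at the start
- media1_mid (a point): centre of tumbling piece 1: squat round ceramic pellet, 25 mm across, 20 mm high, edges bevelled (4.5 mm high, 7.5 mm in) so that the scoop's lip slips under a piece that is held back by the tray's wall, about 22 g, smooth, lying flat and loose on the tray floor at the start
- media2_mid (a point): centre of tumbling piece 2: squat round ceramic pellet, 25 mm across, 20 mm high, edges bevelled (4.5 mm high, 7.5 mm in) so that the scoop's lip slips under a piece that is held back by the tray's wall, about 22 g, smooth, lying flat and loose on the tray floor at the start
- media3_mid (a point): centre of tumbling piece 3: squat round ceramic pellet, 25 mm across, 20 mm high, edges bevelled (4.5 mm high, 7.5 mm in) so that the scoop's lip slips under a piece that is held back by the tray's wall, about 22 g, smooth, lying flat and loose on the tray floor at the start
- finisher: bench vibratory finishing machine, fixed to the bench, turned a little: round grey base, 164 mm across, 46 mm high, with an open round bowl on it and a lock lever on its -x side. Origin on the bench, 40 mm to -x of the bowl's axis.
- bowl_mouth (a point): centre of the bowl's mouth, level with its rim, 112 mm above the bench; rim 156 mm across outside, 148 mm inside. Inside, the bowl narrows to about 118 mm at its floor, 51 mm above the bench; a cone 32 mm across at the foot and 50 mm tall stands in the middle.
- lever_pad (a point): centre of the upper face of the black pad (30 mm by 40 mm) at the free end of the lock lever, where to press it; about 85 mm from the hinge (66 mm above the bench, 94 mm to -x of the bowl's axis). The lever points to the finisher's -x. Up, this point is about 101 mm above the bench; fully down, about 51 mm.
- lever (a joint): angle of the lock lever, rad: 0 = up, slanting 20 degrees upwards; grows as the pad is pressed down; stop at 0.6. Sprung: resists with about 9 N at the pad until about 0.45, then a detent snaps it down and holds it (at about 0.58 to 0.6); let go before that, it springs back up.
- oil_can: steel oil can with a black cap, 54 mm across, 115 mm tall; bystander, origin under its centre
- jar: glass jar with a steel cap, 70 mm across, 90 mm tall; bystander, origin under its centre
- pot: open steel pot, 80 mm across, 90 mm tall, left empty; bystander, origin under its centre
Not all that is in view belongs to the job. What is shaped like the scoop but pink or red is not meant.

How it is judged:
By the outcome, as a careful person would: the job done as asked, in the order asked, and still so for the second after the job is handed in, with the robot touching nothing.
It also fails if it takes over 67 s, if anything falls off the work surface, if the arm or the gripper's body presses on something with over 40 N, if the wrist force passes 120 N, or if a joint passes its speed limit or range.

## Robot

A 6-joint arm with a two-finger parallel gripper is mounted at the origin on the work surface. World frame = base frame: x ahead of the robot, y to its left, z up, the work surface at z = 0. Lengths are in m, angles in rad, forces in N, time in s.
With the tool pointing down it reaches from about 0.275 to 0.825 m from the base axis. Payload 4.9 kg.
Tool frame: the origin (TCP) lies at the very end of the fingers, on their centre line; the grasp point (between the pads) lies 19 mm behind it; z points along the fingers, y is the line along which they close (so a half turn about z gives the same grasp; the last joint's range is limited). The gripper opens to 85 mm and grips with 20 to 120 N. Pads are 22 mm wide; open, the fingers measure 114 mm over their backs; the gripper's body (76 mm by 85 mm) begins 54 mm behind the grasp point. The pads swing forward as they close: fully open they stand 13 mm farther back than shut.
Start: joints at [1.124, 0.326, -0.193, 1.052, 0, 1.437], TCP at [0.169, 0.523, 0.231] pointing down, gripper open.
Joint ranges: [-2.65, 2.65], [-0.97, 1.79], [-1.3, 1.35], [-1.93, 2.1], [-1.47, 1.37], [-3.14, 3.14]. Speed limits (rad/s): [2.57, 2.57, 3.14, 3.14, 3.14, 3.14].

## Interface

Orientations are given as a unit quaternion [x, y, z, w].
In Python, from cell import get_obs, capture, finish_job gives the robot as it stands.
- The arm moves only by the tool move_arm, never from a script. Its argument "motion" is a list of rows, each an object of numbers: "tx", "ty", "tz": the shift along the world's x, y, z in cm; "spin": the turn about the world's z in degrees; "grip": the finger opening in cm, from 0 to 8.54. In form: [{"tx": .., "ty": .., "tz": .., "spin": .., "grip": ..}, ...]. A call has 1 to 5 rows; each row is the pose to reach, as a shift and turn from the pose commanded when the call began; what a row does not reach only later rows make up. A row lasts 1/12 s, in which the tool goes at most 41.7 mm and 7.16 degrees, less where a joint would pass 70% of its speed; a pose out of reach is approached as far as the arm can. A call with a gripper value outside its range is refused whole. The fingers move at their own pace and stop on an object; the grip force is fixed at half the most. Time passes only in rows, so rows that repeat a pose let the fingers close. It gives the time, the measured TCP pose, the force, the opening and the grip force at its end, in the units of the state.
- get_obs(): the state, without advancing time (a new reading comes with each control period).
- capture(name): name is "scene" or "side" or "wrist"; returns a dict with "img" (384x512x3 uint8, blue, green, red), "fovy" (degrees; the focal length in pixels is half the picture's height over the tangent of half this angle, whatever the lens; pixels are square), "cx", "cy" (the principal point, pixels), "R" (3x3) and "t" (3): a world point X has camera coordinates R X + t. Camera axes: x right, y down, z forward; pixel columns grow to the right and rows downward; lengths in m; the calibration is good to about 2 mm. The wrist camera is an equidistant fisheye: a pixel r from the principal point sees the ray r / f radians off the axis. A picture is of the moment at which its call begins. There is no depth.
- finish_job(): hands the job in; it is judged then, once.
The state is a dict: "time": time; "joints": joint angles; "qd": joint speeds; "effort": joint torques, N m; "tool_pos": TCP position; "tool_rot": TCP orientation; "contact_force": force on the tool from outside, world axes, zero at the start; "wrist_torque": the same for the moment, N m; "finger_gap": finger opening in m; "gripper_force": force on a finger pad.
Only numpy, scipy, OpenCV 4.12 (cv2) and the standard library are available. Lean on these libraries where they do the work, as an engineer would, in place of code of your own. Each camera call takes 0.05 s, during which the arm holds its last target. There are 200 camera calls.

## Working session

There is one attempt and no reset: what is moved stays moved. The work goes in short steps, Python scripts to look and compute and a tool call to move; the robot and the scene stay as the last step left them, time stands still between calls to the robot, and variables do not carry over. Pictures are saved under pics/ and viewed, at most 10 in all, crops included, and the job is handed in when it is done.

Besides the shell and the picture viewer there is one more tool, called after "Request:" as name([rows], argument=value, ...), one row to a line, values as JSON. move_arm: Moves the arm, as the interface text tells. Its arguments: {"type":"object","properties":{"motion":{"type":"array"}},"required":["motion"]}

```bash
mkdir -p pics; ls
cat > h.py <<'E'
import numpy as np,cv2
from cell import get_obs,capture,finish_job
def ray(c,u,v):
    f=c["img"].shape[0]/2/np.tan(np.radians(c["fovy"])/2)
    R=np.array(c["R"]);t=np.array(c["t"])
    d=np.array([(u-c["cx"])/f,(v-c["cy"])/f,1.]) 
    return -R.T@t, R.T@d
def onz(c,u,v,z):
    o,d=ray(c,u,v); return o+d*(z-o[2])/d[2]
def proj(c,X):
    f=c["img"].shape[0]/2/np.tan(np.radians(c["fovy"])/2)
    p=np.array(c["R"])@np.array(X)+np.array(c["t"]); return np.array([c["cx"]+f*p[0]/p[2],c["cy"]+f*p[1]/p[2]])
E
python3 - <<'E'
from h import *
import pickle
for n in ("scene","side"):
    c=capture(n); pickle.dump(c,open(n+"0.pkl","wb"))
    cv2.imwrite(f"pics/{n}0.png",cv2.resize(c["img"],(800,600),interpolation=cv2.INTER_CUBIC))
    print(n,c["fovy"],c["cx"],c["cy"],-np.array(c["R"]).T@c["t"],np.array(c["R"])[2])
o=get_obs();print(o["tool_pos"],o["tool_rot"],o["time"],o["finger_gap"])
E
```

```text
pics
scene 55.9245515471234 259.3068491815269 189.50417707889466 [ 1.214461   -0.4957791   0.71305477] [-0.6883934   0.44544594 -0.57244427]
side 49.380209623319445 253.40251251013953 193.52333120728662 [ 0.05024359 -0.80714132  0.96420993] [ 0.3310385   0.63179078 -0.70089509]
[0.16901607 0.52284633 0.23057632] [ 1.55780782e-01  9.87791342e-01 -7.48065328e-04 -2.29315445e-04] 0.1 0.08566480072583017
```

View pics/scene0.png

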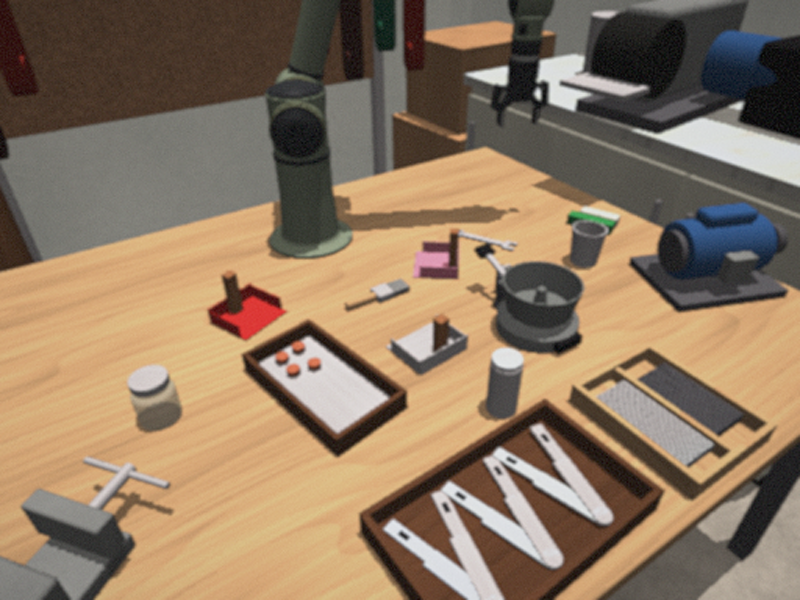

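View pics/side0.png

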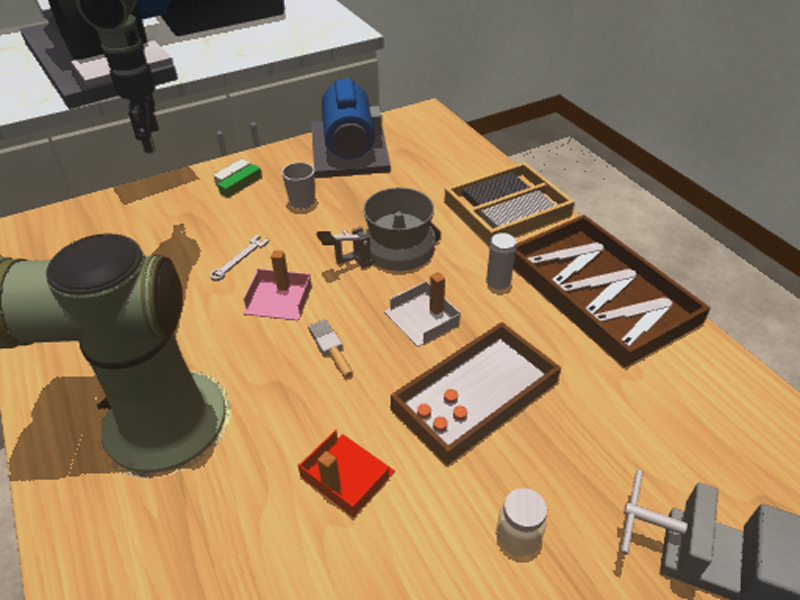

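The scene view shows the steel scoop at (430,345), the tray with four orange pieces at (283–314, 347–369), and the finisher at (540,295) with its lever pad near (485,250). The side view shows the same things at (423,308), (440,410) and (398,220), with the pad at (325,238). I'll zoom in to measure them.

Run:
```python
from h import *
import pickle
s=pickle.load(open("scene0.pkl","rb"));d=pickle.load(open("side0.pkl","rb"))
cv2.imwrite("pics/sz.png",cv2.resize(s["img"][140:290,150:380],None,fx=3.4,fy=3.4,interpolation=cv2.INTER_CUBIC))
cv2.imwrite("pics/dz.png",cv2.resize(d["img"][105:300,195:365],None,fx=3,fy=3,interpolation=cv2.INTER_CUBIC))
for c in(s,d):
    h=cv2.cvtColor(c["img"],cv2.COLOR_BGR2HSV)
    m=cv2.inRange(h,(3,130,120),(14,255,255))
    n,l,st,ce=cv2.connectedComponentsWithStats(m)
    for i in range(1,n):
        if 10<st[i,4]<200: print(ce[i].round(1),st[i,4],onz(c,*ce[i],.025).round(3))
```

```text
[290.  147.8] 11 [0.212 0.3   0.025]
[146.  175.3] 23 [ 0.092 -0.246  0.025]
[165.4 185.1] 36 [ 0.188 -0.211  0.025]
[137.2 195. ] 18 [ 0.192 -0.309  0.025]
[169.8 207.3] 43 [ 0.314 -0.245  0.025]
[282.1 203.9] 33 [0.493 0.056 0.025]
[190.2 221. ] 32 [ 0.41  -0.22   0.025]
[180.  227.8] 32 [ 0.422 -0.257  0.025]
[200.5 232. ] 28 [ 0.471 -0.215  0.025]
[187.2 236.1] 29 [ 0.466 -0.254  0.025]
[177.2 162.5] 28 [0.336 0.305 0.025]
[279.8 177.1] 35 [0.608 0.065 0.025]
[339.2 220.5] 60 [ 0.663 -0.188  0.025]
[288.1 252.2] 49 [ 0.467 -0.214  0.025]
[270.6 270.9] 97 [ 0.393 -0.245  0.025]
[271. 262.] 51 [ 0.408 -0.22   0.025]
[294.1 263.1] 52 [ 0.462 -0.254  0.025]
[281.3 270.1] 54 [ 0.419 -0.257  0.025]
```

View pics/sz.png

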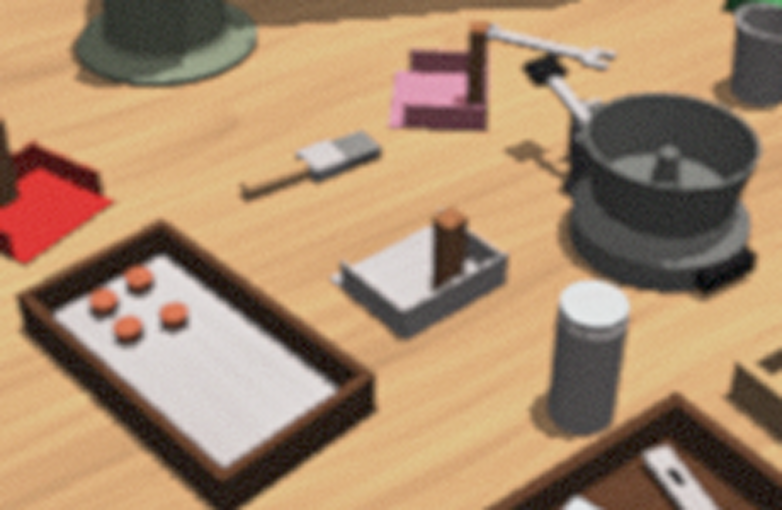

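View pics/dz.png

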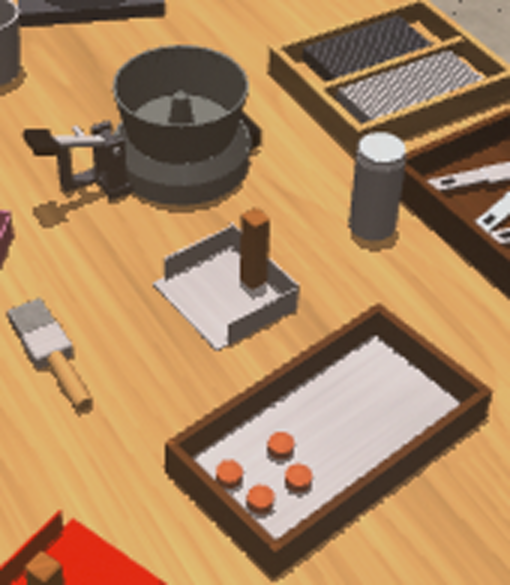

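The scene crop shows the tray's top corners at (20,298), (160,225), (373,378) and (222,480), the grip top at (450,217), the rim around (670,145) and the pad at (545,68). The side crop shows the tray at (168,447), (378,308), (490,393) and (275,552), the lip corners at (155,287) and (222,348), the grip top at (255,216), the rim spanning x 114–248, and the pad at (43,140).

Run:
```python
from h import *
import pickle
s=pickle.load(open("scene0.pkl","rb"));d=pickle.load(open("side0.pkl","rb"))
S=lambda u,v,z:onz(s,150+(u+.5)/3.4-.5,140+(v+.5)/3.4-.5,z)[:2]
D=lambda u,v,z:onz(d,195+(u+.5)/3-.5,105+(v+.5)/3-.5,z)[:2]
P=lambda n,*a:print(n,*[x.round(4) for x in a])
a=[S(20,298,.042),S(160,225,.042),S(373,378,.042),S(222,480,.042)]
b=[D(168,447,.042),D(378,308,.042),D(490,393,.042),D(275,552,.042)]
P("trayS",*a);P("trayD",*b)
P("cen",np.mean(a,0),np.mean(b,0))
P("grip",S(450,217,.096),D(255,216,.096))
P("lipD",D(155,287,.002),D(222,348,.002)); P("lipS",S(333,280,.002))
P("rear top D",D(298,290,.036)); P("rearS",S(507,257,.036),S(403,313,.034))
P("pad",S(545,68,.101),D(43,138,.101))
for f,pts in((D,[(114,82),(248,85),(180,45),(185,128),(135,118),(232,118)]),(S,[(585,135),(758,160),(668,95),(670,205)])):
    q=np.array([f(*p,.112) for p in pts]);c,r=cv2.minEnclosingCircle(q.astype(np.float32));P("bowl",np.array(c),np.array(r))
```

```text
trayS [ 0.4011 -0.3199] [ 0.3745 -0.1801] [ 0.6414 -0.1263] [ 0.6671 -0.2694]
trayD [ 0.367  -0.1795] [ 0.6357 -0.1283] [ 0.6641 -0.2716] [ 0.3942 -0.3219]
cen [ 0.521  -0.2239] [ 0.5152 -0.2253]
grip [0.5656 0.    ] [0.5665 0.0012]
lipD [0.4698 0.0437] [ 0.489  -0.0677]
lipS [ 0.4843 -0.0667]
rear top D [ 0.5822 -0.0625]
rearS [0.5767 0.0556] [ 0.5851 -0.0599]
pad [0.4262 0.217 ] [0.4261 0.22  ]
bowl [0.6004 0.2151] 0.0805
bowl [0.6057 0.207 ] 0.0875
```

Request:
move_arm([
  {"tx":13,"ty":-16,"spin":28},
  {"tx":13,"ty":-16,"spin":28},
  {"tx":13,"ty":-16,"spin":28},
  {"tx":13,"ty":-16,"spin":28},
  {"tx":13,"ty":-16,"spin":28},
])

```text
invalid input at $.motion[0]: expected keys tx, ty, tz, spin, grip
```

Request:
move_arm([
  {"tx":13,"ty":-18},
  {"tx":13,"ty":-18},
  {"tx":13,"ty":-18},
  {"tx":13,"ty":-18},
  {"tx":13,"ty":-18},
])

```text
invalid input at $.motion[0]: expected keys tx, ty, tz, spin, grip
```

```bash
cat >> h.py <<'E'
from scipy.spatial.transform import Rotation as Ro
def st():
    o=get_obs();y=Ro.from_quat(o["tool_rot"]).as_matrix()[:,1]
    print("t",round(o["time"],2),"tcp",np.round(o["tool_pos"],4),"yang",round(np.degrees(np.arctan2(y[1],y[0])),2),"F",np.round(o["contact_force"],1),"gap",round(o["finger_gap"],4),"gf",np.round(o["gripper_force"],1));return o
E
python3 -c "from h import *;st();print(get_obs()['joints'])"
```

```text
t 0.1 tcp [0.169  0.5228 0.2306] yang 72.08 F [-0.  -0.7  0.2] gap 0.0857 gf 0.0
[ 1.12378453e+00  3.26889642e-01 -1.93465427e-01  1.05200607e+00
  1.07289870e-05  1.43662029e+00]
```

Request:
move_arm([
  {"tx":2.5,"ty":-3.2,"tz":0,"spin":6,"grip":8.5},
  {"tx":5,"ty":-6.4,"tz":0,"spin":12,"grip":8.5},
  {"tx":7.5,"ty":-9.6,"tz":0,"spin":18,"grip":8.5},
  {"tx":10,"ty":-12.8,"tz":0,"spin":24,"grip":8.5},
  {"tx":12.5,"ty":-16,"tz":0,"spin":28,"grip":8.5},
])

```text
time: 0.52
tool_pos: [0.2946, 0.3618, 0.231]
tool_rot: [-0.091, 0.996, -0.0, -0.0]
contact_force: [1.1, 0.5, -0.2]
finger_gap: 0.0851
gripper_force: 0.0
```

Request:
move_arm([
  {"tx":13.6,"ty":-18,"tz":0,"spin":0,"grip":8.5},
  {"tx":13.6,"ty":-18,"tz":0,"spin":0,"grip":8.5},
  {"tx":13.6,"ty":-18,"tz":0,"spin":0,"grip":8.5},
  {"tx":13.6,"ty":-18,"tz":0,"spin":0,"grip":8.5},
  {"tx":13.6,"ty":-18,"tz":0,"spin":0,"grip":8.5},
])

```text
time: 0.93
tool_pos: [0.4204, 0.1952, 0.2312]
tool_rot: [-0.088, 0.996, 0.0, -0.0]
contact_force: [0.3, 0.2, 0.7]
finger_gap: 0.0847
gripper_force: 0.0
```

Request:
move_arm([
  {"tx":13.6,"ty":-18.2,"tz":0,"spin":0,"grip":8.5},
  {"tx":13.6,"ty":-18.2,"tz":0,"spin":0,"grip":8.5},
  {"tx":13.6,"ty":-18.2,"tz":0,"spin":0,"grip":8.5},
  {"tx":13.6,"ty":-18.2,"tz":0,"spin":0,"grip":8.5},
  {"tx":13.6,"ty":-18.2,"tz":0,"spin":0,"grip":8.5},
])

```text
time: 1.35
tool_pos: [0.5452, 0.0282, 0.231]
tool_rot: [-0.088, 0.996, 0.0, -0.0]
contact_force: [0.9, 0.5, -0.4]
finger_gap: 0.085
gripper_force: 0.0
```

```bash
python3 -c "
from h import *
import pickle
c=capture('wrist');pickle.dump(c,open('w1.pkl','wb'));cv2.imwrite('pics/w1.png',cv2.resize(c['img'],(800,600),interpolation=cv2.INTER_CUBIC))
print(c['fovy'],c['cx'],c['cy'],-np.array(c['R']).T@c['t'],c['R'])
st();print(get_obs()['joints'])"
```

```text
65.70646984690485 257.16259291093496 191.15078992186363 [0.47573107 0.0160516  0.373859  ] [[-1.74027738e-01  9.84740564e-01  6.06634705e-04]
 [ 9.46220555e-01  1.67049633e-01  2.77057904e-01]
 [ 2.72728819e-01  4.87897705e-02 -9.60853032e-01]]
t 1.4 tcp [0.5502 0.0221 0.2308] yang 99.71 F [ 5.4 -5.3  0.8] gap 0.0846 gf 0.0
[-0.09144354  0.324625   -0.19606904  1.0458503  -0.00455101 -0.26086291]
```

View pics/w1.png

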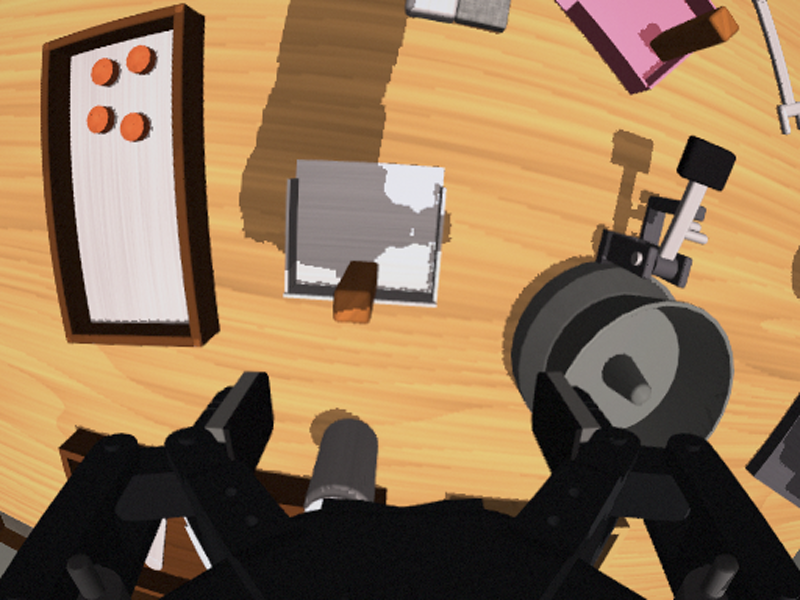

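The wrist view shows the scoop's lip corners at (297,160) and (445,168), its rear corners at (284,302) and (436,305), and the grip top at (352,312). The tray floor corners are near (69,52), (173,29), (187,320) and (90,322), the pad is at (708,160), and the rim spans x 552–733.

```bash
cat >> h.py <<'E'
def fz(c,u,v,z):
    f=c["img"].shape[0]/2/np.tan(np.radians(c["fovy"])/2)
    x,y=u-c["cx"],v-c["cy"];r=np.hypot(x,y)+1e-9;a=r/f
    R=np.array(c["R"]);o=-R.T@np.array(c["t"]);d=R.T@np.array([x/r*np.sin(a),y/r*np.sin(a),np.cos(a)])
    return (o+d*(z-o[2])/d[2])[:2]
E
python3 - <<'E'
from h import *
import pickle
c=pickle.load(open("w1.pkl","rb"))
W=lambda u,v,z:fz(c,(u+.5)/1.5625-.5,(v+.5)/1.5625-.5,z)
P=lambda n,*a:print(n,*[np.round(x,4) for x in a])
ang=lambda a,b:round(np.degrees(np.arctan2(*(b-a)[::-1])),2)
l=[W(297,160,.002),W(445,168,.002)];P("lip",*l,np.mean(l,0),"yang",ang(*l))
r=[W(284,302,.036),W(436,305,.036)];P("rear",*r,np.mean(r,0),ang(*r))
P("grip",W(352,312,.096))
t=[W(69,52,.008),W(173,29,.008),W(187,320,.008),W(90,322,.008)];P("floor",*t,np.mean(t,0)); print(ang(t[0],t[3]),ang(t[1],t[2]),ang(t[0],t[1]),ang(t[3],t[2]))
T=[W(43,42,.042),W(185,6,.042),W(204,344,.042),W(67,344,.042)];P("top",*T,np.mean(T,0)); print(ang(T[0],T[3]),ang(T[1],T[2]))
P("pad",W(708,155,.101))
q=np.array([W(*p,.112) for p in [(552,370),(733,370),(655,302),(700,435),(600,318),(715,325)]]);P("bowl",*cv2.minEnclosingCircle(q.astype(np.float32)))
P("can",W(346,425,.115))
h=cv2.cvtColor(c["img"],cv2.COLOR_BGR2HSV);m=cv2.inRange(h,(3,150,150),(14,255,255))
n,_,s,ce=cv2.connectedComponentsWithStats(m)
for i in range(1,n):
    if s[i,4]>80:P("o",ce[i],s[i,4],fz(c,*ce[i],.027))
E
```

```text
Traceback (most recent call last):
numpy._core._exceptions._UFuncNoLoopError: ufunc 'multiply' did not contain a loop with signature matching types (dtype('<U4'), dtype('float64')) -> None
```

```bash
cat > m.py <<'E'
from h import *
import pickle
c=pickle.load(open("w1.pkl","rb"))
W=lambda u,v,z:fz(c,(u+.5)/1.5625-.5,(v+.5)/1.5625-.5,z)
P=lambda n,*a:print(n,*[x if isinstance(x,str) else np.round(x,4) for x in a])
ang=lambda a,b:round(np.degrees(np.arctan2(*(b-a)[::-1])),2)
l=[W(297,160,.002),W(445,168,.002)];P("lip",*l,np.mean(l,0),"yang",ang(*l))
r=[W(284,302,.036),W(436,305,.036)];P("rear",*r,np.mean(r,0),ang(*r))
P("grip",W(352,312,.096))
t=[W(69,52,.008),W(173,29,.008),W(187,320,.008),W(90,322,.008)];P("floor",*t,np.mean(t,0)); print(ang(t[0],t[3]),ang(t[1],t[2]),ang(t[0],t[1]),ang(t[3],t[2]))
T=[W(43,42,.042),W(185,6,.042),W(204,344,.042),W(67,344,.042)];P("top",*T,np.mean(T,0)); print(ang(T[0],T[3]),ang(T[1],T[2]))
P("pad",W(708,155,.101))
q=np.array([W(*p,.112) for p in [(552,370),(733,370),(655,302),(700,435),(600,318),(715,325)]]);P("bowl",*cv2.minEnclosingCircle(q.astype(np.float32)))
P("can",W(346,425,.115))
h=cv2.cvtColor(c["img"],cv2.COLOR_BGR2HSV);m=cv2.inRange(h,(3,150,150),(14,255,255))
n,_,s,ce=cv2.connectedComponentsWithStats(m)
for i in range(1,n):
    if s[i,4]>80:P("o",ce[i],s[i,4],fz(c,*ce[i],.027))
E
python3 m.py
```

```text
lip [ 0.4818 -0.0682] [0.4691 0.0496] [ 0.4754 -0.0093] yang 96.15
rear [ 0.59   -0.0565] [0.5719 0.0595] [0.5809 0.0015] 98.87
grip [0.5685 0.0006]
floor [ 0.3963 -0.3154] [ 0.3787 -0.1982] [ 0.6325 -0.1519] [ 0.6565 -0.2647] [ 0.516  -0.2326]
11.02 10.34 98.55 102.02
top [ 0.3919 -0.3217] [ 0.3683 -0.1721] [ 0.6359 -0.1202] [ 0.6683 -0.2702] [ 0.5161 -0.221 ]
10.55 10.97
pad [0.4177 0.2156]
bowl [0.5821 0.211 ] 0.0786
can [0.6395 0.0081]
o [463.717   14.6085] 212 [0.2735 0.2714]
o [88.0545 37.3267] 202 [ 0.4093 -0.2163]
o [64.96   45.3257] 175 [ 0.4197 -0.2535]
o [61.9831 75.9607] 178 [ 0.462  -0.2505]
o [84.039  80.7902] 205 [ 0.4673 -0.2115]
o [225.2789 202.0737] 190 [ 0.5948 -0.0026]
```

Request:
move_arm([
  {"tx":0,"ty":0,"tz":0,"spin":0,"grip":8.5},
  {"tx":0,"ty":0,"tz":0,"spin":0,"grip":8.5},
  {"tx":0,"ty":0,"tz":0,"spin":0,"grip":8.5},
])

```text
time: 1.65
tool_pos: [0.5435, 0.0309, 0.2308]
tool_rot: [-0.088, 0.996, 0.0, -0.001]
contact_force: [-0.7, 1.1, -0.5]
finger_gap: 0.0851
gripper_force: 0.0
```

Request:
move_arm([
  {"tx":2.35,"ty":-3.05,"tz":0,"spin":-1,"grip":8.5},
  {"tx":2.35,"ty":-3.05,"tz":-4,"spin":-1,"grip":8.5},
  {"tx":2.35,"ty":-3.05,"tz":-8,"spin":-1,"grip":8.5},
  {"tx":2.35,"ty":-3.05,"tz":-10,"spin":-1,"grip":8.5},
  {"tx":2.35,"ty":-3.05,"tz":-10,"spin":-1,"grip":8.5},
])

```text
time: 2.07
tool_pos: [0.5634, 0.0017, 0.1266]
tool_rot: [-0.08, 0.997, 0.001, -0.005]
contact_force: [-0.6, 0.6, 0.4]
finger_gap: 0.0851
gripper_force: 0.0
```

Run:
```python
from h import *
import pickle
st();c=capture('wrist');pickle.dump(c,open('w2.pkl','wb'));cv2.imwrite('pics/w2.png',cv2.resize(c['img'],(800,600),interpolation=cv2.INTER_CUBIC))
h=cv2.cvtColor(c["img"],cv2.COLOR_BGR2HSV);m=cv2.inRange(h,(3,150,150),(14,255,255))
n,_,s,ce=cv2.connectedComponentsWithStats(m)
for i in range(1,n):
    if s[i,4]>150:print(ce[i],s[i],fz(c,*ce[i],.096),fz(c,*ce[i],.027))
```

```text
t 2.07 tcp [0.5634 0.0017 0.1266] yang 99.2 F [-0.6  0.6  0.4] gap 0.0851 gf 0.0
[58.57195572  7.73431734] [ 50   0  19  18 271] [ 0.43505877 -0.15734533] [ 0.41129334 -0.2158976 ]
[30.70930233 19.70155039] [ 23   9  16  22 258] [ 0.44157297 -0.18391033] [ 0.42038933 -0.25299116]
[26.03296703 58.87179487] [ 19  48  15  23 273] [ 0.47161643 -0.18151629] [ 0.46233997 -0.24964829]
[52.18397626 62.91988131] [ 43  51  19  25 337] [ 0.47545762 -0.15375729] [ 0.46770354 -0.2108875 ]
```

Request:
move_arm([
  {"tx":0.2,"ty":0,"tz":-3.5,"spin":0,"grip":8.5},
  {"tx":0.2,"ty":0,"tz":-7,"spin":0,"grip":8.5},
  {"tx":0.2,"ty":0,"tz":-7,"spin":0,"grip":8.5},
  {"tx":0.2,"ty":0,"tz":-7,"spin":0,"grip":8.5},
  {"tx":0.2,"ty":0,"tz":-7,"spin":0,"grip":3},
])

```text
time: 2.53
tool_pos: [0.5716, 0.0001, 0.064]
tool_rot: [-0.08, 0.997, -0.0, 0.002]
contact_force: [0.8, -0.5, 0.0]
finger_gap: 0.0751
gripper_force: 0.0
```

Request:
move_arm([
  {"tx":0,"ty":0,"tz":0,"spin":0,"grip":1.5},
  {"tx":0,"ty":0,"tz":0,"spin":0,"grip":1.5},
  {"tx":0,"ty":0,"tz":0,"spin":0,"grip":1.5},
  {"tx":0,"ty":0,"tz":0,"spin":0,"grip":1.5},
  {"tx":0,"ty":0,"tz":0,"spin":0,"grip":1.5},
])

```text
time: 2.95
tool_pos: [0.5709, -0.0003, 0.0626]
tool_rot: [-0.079, 0.997, -0.0, 0.001]
contact_force: [-0.4, 1.5, 7.1]
finger_gap: 0.0234
gripper_force: 59.7
```

Request:
move_arm([
  {"tx":0,"ty":0,"tz":0,"spin":0,"grip":1.5},
  {"tx":0,"ty":0,"tz":0,"spin":0,"grip":1.5},
  {"tx":0,"ty":0,"tz":0,"spin":0,"grip":1.5},
  {"tx":0,"ty":0,"tz":0,"spin":0,"grip":1.5},
  {"tx":0,"ty":0,"tz":0,"spin":0,"grip":1.5},
])

```text
time: 3.37
tool_pos: [0.571, -0.0004, 0.0626]
tool_rot: [-0.079, 0.997, -0.0, 0.001]
contact_force: [-0.8, 0.5, 6.9]
finger_gap: 0.0231
gripper_force: 59.7
```

Request:
move_arm([
  {"tx":0,"ty":0,"tz":2,"spin":0,"grip":1.5},
  {"tx":0,"ty":0,"tz":4,"spin":1,"grip":1.5},
  {"tx":0,"ty":0,"tz":6,"spin":2,"grip":1.5},
  {"tx":0,"ty":0,"tz":8,"spin":3,"grip":1.5},
  {"tx":0,"ty":0,"tz":8,"spin":3,"grip":1.5},
])

```text
time: 3.78
tool_pos: [0.5723, -0.0006, 0.1449]
tool_rot: [-0.105, 0.994, -0.001, 0.003]
contact_force: [2.2, -0.1, -1.2]
finger_gap: 0.0234
gripper_force: 59.1
```

Request:
move_arm([
  {"tx":0,"ty":0,"tz":0,"spin":0,"grip":1.5},
  {"tx":0,"ty":0,"tz":0,"spin":0,"grip":1.5},
  {"tx":0,"ty":0,"tz":0,"spin":0,"grip":1.5},
])

```text
time: 4.03
tool_pos: [0.5688, -0.0002, 0.1396]
tool_rot: [-0.105, 0.994, 0.0, -0.001]
contact_force: [-0.4, 0.2, -2.2]
finger_gap: 0.0233
gripper_force: 59.0
```

Run:
```python
from h import *
import pickle
st()
w=capture('wrist');pickle.dump(w,open('w3.pkl','wb'));d=capture('side');pickle.dump(d,open('d3.pkl','wb'));
a=cv2.resize(w["img"],(512,384));b=cv2.resize(d["img"][120:300,190:370],(384,384),interpolation=cv2.INTER_CUBIC)
cv2.imwrite('pics/c3.png',cv2.resize(np.hstack([a,b]),(800,343)))
o=cv2.imwrite('pics/c3.png',np.hstack([w["img"][:,60:460],cv2.resize(d["img"][120:300,190:370],(384,384),interpolation=cv2.INTER_CUBIC)]))
```

```text
t 4.03 tcp [ 5.688e-01 -2.000e-04  1.396e-01] yang 102.06 F [-0.4  0.2 -2.2] gap 0.0233 gf 59.0
```

View pics/c3.png

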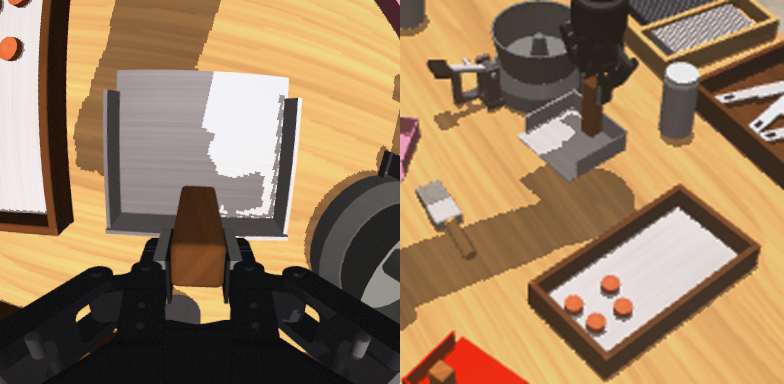

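The scoop is held and level. In the wrist half the lip corners are at (177,71) and (348,79) full-frame; in the side half they are at (519,137) and (573,180).

Run:
```python
from h import *
import pickle
w=pickle.load(open('w3.pkl','rb'));d=pickle.load(open('d3.pkl','rb'))
for z in (.069,.074,.079,.084):
    a,b=fz(w,177,71,z),fz(w,348,79,z);e,g=onz(d,271.1,204.4,z)[:2],onz(d,245.8,184.2,z)[:2]
    for p,q in((a,b),(e,g)):print(z,p.round(4),q.round(4),"len",round(np.hypot(*(q-p)),4),"ang",round(np.degrees(np.arctan2(*(q-p)[::-1])),2),((p+q)/2).round(4))
# rear wall top corners in wrist: (166,232),(348,238)
for z in(.113,.117):
    p,q=fz(w,166,232,z),fz(w,348,238,z);print(p,q,np.hypot(*(q-p)),np.degrees(np.arctan2(*(q-p)[::-1])))
for u in((145,0),):pass
print("tray corner near",fz(w,131,222,.042))
```

```text
0.069 [ 0.4837 -0.0772] [0.4631 0.0451] len 0.124 ang 99.55 [ 0.4734 -0.016 ]
0.069 [ 0.4971 -0.0665] [0.4721 0.048 ] len 0.1173 ang 102.28 [ 0.4846 -0.0093]
0.074 [ 0.4841 -0.0757] [0.464  0.0437] len 0.1211 ang 99.55 [ 0.4741 -0.016 ]
0.074 [ 0.4946 -0.0707] [0.4698 0.0433] len 0.1166 ang 102.28 [ 0.4822 -0.0137]
0.079 [ 0.4845 -0.0742] [0.4649 0.0423] len 0.1182 ang 99.55 [ 0.4747 -0.016 ]
0.079 [ 0.4921 -0.0748] [0.4674 0.0385] len 0.116 ang 102.28 [ 0.4797 -0.0182]
0.084 [ 0.4849 -0.0728] [0.4657 0.0409] len 0.1153 ang 99.55 [ 0.4753 -0.0159]
0.084 [ 0.4896 -0.079 ] [0.465  0.0337] len 0.1153 ang 102.28 [ 0.4773 -0.0226]
[ 0.58646392 -0.05610017] [0.56621393 0.05974906] 0.11760572164417979 99.914908832556
[ 0.58442932 -0.05512646] [0.56465679 0.05799122] 0.11483276466524482 99.91490883255601
tray corner near [ 0.62091388 -0.10854078]
```

Request:
move_arm([
  {"tx":1,"ty":-4,"tz":0,"spin":0.5,"grip":1.5},
  {"tx":2,"ty":-8,"tz":0,"spin":1,"grip":1.5},
  {"tx":3,"ty":-12,"tz":0,"spin":1,"grip":1.5},
  {"tx":4,"ty":-16,"tz":0,"spin":1,"grip":1.5},
  {"tx":4.8,"ty":-19.5,"tz":0,"spin":1,"grip":1.5},
])

```text
time: 4.55
tool_pos: [0.6181, -0.1977, 0.1403]
tool_rot: [-0.114, 0.994, 0.0, -0.0]
contact_force: [0.8, -0.4, -1.9]
finger_gap: 0.0237
gripper_force: 59.1
```

Request:
move_arm([
  {"tx":0,"ty":-1,"tz":0,"spin":0,"grip":1.5},
  {"tx":0,"ty":-1,"tz":-1,"spin":0,"grip":1.5},
  {"tx":0,"ty":-1,"tz":-2,"spin":0,"grip":1.5},
  {"tx":0,"ty":-1,"tz":-2,"spin":0,"grip":1.5},
  {"tx":0,"ty":-1,"tz":-2,"spin":0,"grip":1.5},
])

```text
time: 4.97
tool_pos: [0.6165, -0.203, 0.1194]
tool_rot: [-0.115, 0.993, 0.001, -0.002]
contact_force: [0.8, 0.4, -1.7]
finger_gap: 0.0231
gripper_force: 59.2
```

Run:
```python
from h import *
import pickle
st()
w=capture('wrist');pickle.dump(w,open('w4.pkl','wb'))
cv2.imwrite('pics/w4.png',cv2.resize(w["img"],(800,600),interpolation=cv2.INTER_CUBIC))
```

```text
t 4.97 tcp [ 0.6165 -0.203   0.1194] yang 103.18 F [ 0.8  0.4 -1.7] gap 0.0231 gf 59.2
```

View pics/w4.png

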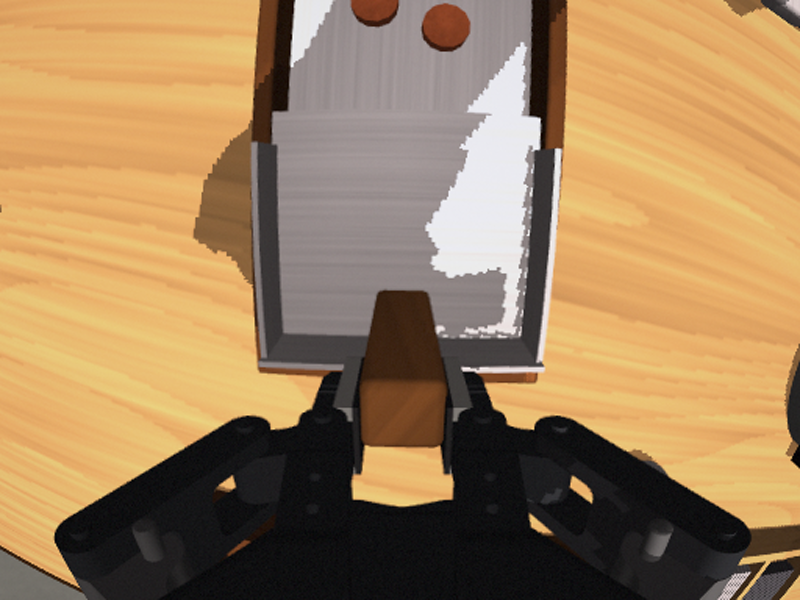

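The scoop is roughly centred over the tray. The lip corners are at (273,113) and (541,119); the wall-top inner edges at row 90 are near x 275 and 549, and the outer edges near 255 and 566.

Run:
```python
from h import *
import pickle
c=pickle.load(open("w4.pkl","rb"))
W=lambda u,v,z:fz(c,(u+.5)/1.5625-.5,(v+.5)/1.5625-.5,z)
th=np.radians(10.8);B=np.array([[np.cos(th),np.sin(th)],[-np.sin(th),np.cos(th)]])
C=np.array([.466,-.317])
P=lambda n,u,v,z:print(n,(B@W(u,v,z)-C).round(4))
P("lipL",273,113,.0588);P("lipR",541,119,.0588)
P("wallL top",251,143,.0568+.032);P("wallR top",563,149,.0568+.032)
P("rearL",260,372,.0928);P("rearR",543,368,.0928)
for v in(20,90):
    P("inL",{20:280,90:275}[v],v,.042);P("inR",{20:549,90:549}[v],v,.042);P("outL",{20:261,90:255}[v],v,.042);P("outR",566,v,.042)
P("trayrear",537,381,.042)
print("row tints",[c["img"][int(90/1.5625),x].tolist() for x in range(158,192,2)]);print([c["img"][57,x].tolist() for x in range(332,366,2)])
print("tcp",(B@get_obs()["tool_pos"][:2]-C).round(4))
```

```text
lipL [ 0.0068 -0.0584]
lipR [0.0043 0.0601]
wallL top [ 0.0218 -0.0584]
wallR top [0.0189 0.0606]
rearL [ 0.1138 -0.0561]
rearR [0.1073 0.0609]
inL [-0.0428 -0.0623]
inR [-0.0498  0.068 ]
outL [-0.0435 -0.072 ]
outR [-0.0514  0.0769]
inL [-0.0067 -0.0626]
inR [-0.013   0.0686]
outL [-0.0071 -0.0728]
outR [-0.0143  0.0774]
trayrear [0.1377 0.0772]
row tints [[110, 183, 234], [112, 185, 234], [74, 123, 165], [16, 35, 63], [18, 36, 63], [17, 35, 63], [19, 37, 64], [15, 32, 58], [9, 20, 37], [7, 12, 25], [9, 16, 27], [9, 14, 25], [9, 17, 28], [40, 44, 50], [142, 142, 151], [143, 142, 153], [138, 138, 148]]
[[238, 232, 232], [239, 233, 232], [143, 141, 151], [138, 139, 147], [8, 13, 27], [7, 16, 28], [7, 14, 26], [5, 12, 21], [8, 10, 23], [17, 27, 46], [30, 57, 102], [32, 65, 117], [31, 64, 117], [34, 68, 118], [35, 68, 118], [89, 149, 202], [110, 181, 234]]
tcp [0.1023 0.0016]
```

Request:
move_arm([
  {"tx":0,"ty":0.1,"tz":-1,"spin":-1,"grip":1.5},
  {"tx":0,"ty":0.1,"tz":-2,"spin":-1,"grip":1.5},
  {"tx":0,"ty":0.1,"tz":-3,"spin":-1,"grip":1.5},
  {"tx":0,"ty":0.1,"tz":-4,"spin":-1,"grip":1.5},
  {"tx":0,"ty":0.1,"tz":-4.4,"spin":-1,"grip":1.5},
])

```text
time: 5.43
tool_pos: [0.6168, -0.2035, 0.0748]
tool_rot: [-0.105, 0.994, 0.001, -0.001]
contact_force: [-0.2, 0.2, -2.7]
finger_gap: 0.0235
gripper_force: 59.3
```

Request:
move_arm([
  {"tx":0,"ty":0,"tz":0,"spin":0,"grip":1.5},
  {"tx":0,"ty":0,"tz":0,"spin":0,"grip":1.5},
  {"tx":0,"ty":0,"tz":0,"spin":0,"grip":1.5},
])

```text
time: 5.68
tool_pos: [0.6184, -0.2045, 0.0776]
tool_rot: [-0.105, 0.994, -0.0, 0.0]
contact_force: [0.4, 0.4, -2.5]
finger_gap: 0.023
gripper_force: 59.3
```

Request:
move_arm([
  {"tx":0,"ty":0.1,"tz":-0.4,"spin":0,"grip":1.5},
  {"tx":0,"ty":0.1,"tz":-0.7,"spin":0,"grip":1.5},
  {"tx":0,"ty":0.1,"tz":-0.7,"spin":0,"grip":1.5},
  {"tx":0,"ty":0.1,"tz":-0.7,"spin":0,"grip":1.5},
])

```text
time: 6.02
tool_pos: [0.6185, -0.2035, 0.0706]
tool_rot: [-0.105, 0.994, -0.0, 0.0]
contact_force: [0.8, -0.6, 0.1]
finger_gap: 0.0233
gripper_force: 59.2
```

Request:
move_arm([
  {"tx":0,"ty":0,"tz":-0.1,"spin":0,"grip":1.5},
  {"tx":0,"ty":0,"tz":-0.2,"spin":0,"grip":1.5},
  {"tx":0,"ty":0,"tz":-0.2,"spin":0,"grip":1.5},
])

```text
time: 6.27
tool_pos: [0.6186, -0.2034, 0.0705]
tool_rot: [-0.105, 0.994, -0.001, 0.001]
contact_force: [-3.1, 1.7, 10.5]
finger_gap: 0.0235
gripper_force: 60.5
```

Request:
move_arm([
  {"tx":-0.98,"ty":-0.19,"tz":0,"spin":0,"grip":1.5},
  {"tx":-1.96,"ty":-0.38,"tz":0,"spin":0,"grip":1.5},
  {"tx":-2.94,"ty":-0.57,"tz":0,"spin":0,"grip":1.5},
  {"tx":-3.92,"ty":-0.75,"tz":0,"spin":0,"grip":1.5},
  {"tx":-4.9,"ty":-0.94,"tz":0,"spin":0,"grip":1.5},
])

```text
time: 6.68
tool_pos: [0.5713, -0.2135, 0.0705]
tool_rot: [-0.105, 0.994, -0.001, 0.003]
contact_force: [3.4, 0.6, 6.0]
finger_gap: 0.0236
gripper_force: 60.2
```

Request:
move_arm([
  {"tx":-0.8,"ty":-0.15,"tz":0,"spin":0,"grip":1.5},
  {"tx":-1.6,"ty":-0.3,"tz":0,"spin":0,"grip":1.5},
  {"tx":-2.4,"ty":-0.46,"tz":0,"spin":0,"grip":1.5},
  {"tx":-3.2,"ty":-0.61,"tz":0,"spin":0,"grip":1.5},
  {"tx":-4.0,"ty":-0.76,"tz":0,"spin":0,"grip":1.5},
])

```text
time: 7.1
tool_pos: [0.5316, -0.2213, 0.0705]
tool_rot: [-0.105, 0.994, -0.001, 0.003]
contact_force: [3.1, 1.7, 8.3]
finger_gap: 0.0233
gripper_force: 60.2
```

Run:
```python
from h import *
st()
w=capture('wrist');s=capture('side')
cv2.imwrite('pics/c5.png',np.hstack([w["img"][:,100:420],cv2.resize(s["img"][180:300,240:380],(448,384),interpolation=cv2.INTER_CUBIC)]))
```

```text
t 7.1 tcp [ 0.5316 -0.2213  0.0705] yang 102.1 F [3.1 1.7 8.3] gap 0.0233 gf 60.2
```

View pics/c5.png

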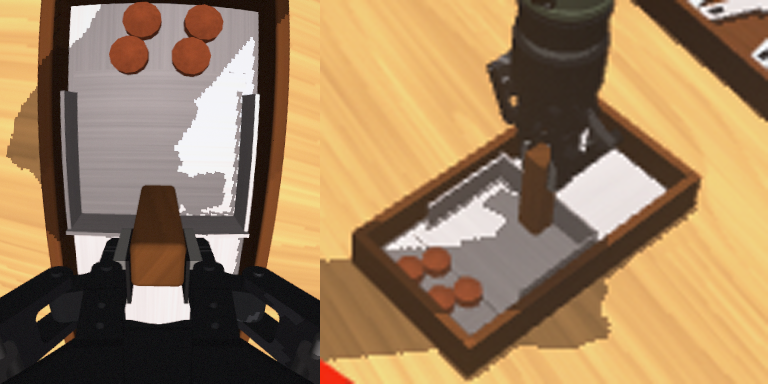

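The four pieces are grouped just ahead of the lip, at (129–203, 20–56) in the wrist half, and the scoop is centred between the walls. I'll keep pushing.

Request:
move_arm([
  {"tx":-0.6,"ty":-0.11,"tz":0,"spin":0,"grip":1.5},
  {"tx":-1.2,"ty":-0.23,"tz":0,"spin":0,"grip":1.5},
  {"tx":-1.8,"ty":-0.34,"tz":0,"spin":0,"grip":1.5},
  {"tx":-2.4,"ty":-0.46,"tz":0,"spin":0,"grip":1.5},
  {"tx":-2.9,"ty":-0.55,"tz":0,"spin":0,"grip":1.5},
])

```text
time: 7.62
tool_pos: [0.5027, -0.2269, 0.0705]
tool_rot: [-0.105, 0.994, -0.001, 0.003]
contact_force: [4.3, -0.5, 6.6]
finger_gap: 0.0232
gripper_force: 60.3
```

Request:
move_arm([
  {"tx":-0.4,"ty":-0.08,"tz":0,"spin":0,"grip":1.5},
  {"tx":-0.8,"ty":-0.15,"tz":0,"spin":0,"grip":1.5},
  {"tx":-1.2,"ty":-0.23,"tz":0,"spin":0,"grip":1.5},
  {"tx":-1.2,"ty":-0.23,"tz":0,"spin":0,"grip":1.5},
])

```text
time: 7.95
tool_pos: [0.4902, -0.2293, 0.0705]
tool_rot: [-0.105, 0.994, -0.001, 0.002]
contact_force: [2.0, -0.3, 9.5]
finger_gap: 0.0233
gripper_force: 60.3
```

Request:
move_arm([
  {"tx":-0.2,"ty":-0.04,"tz":0,"spin":0,"grip":1.5},
  {"tx":-0.4,"ty":-0.08,"tz":0,"spin":0,"grip":1.5},
  {"tx":-0.4,"ty":-0.08,"tz":0,"spin":0,"grip":1.5},
])

```text
time: 8.2
tool_pos: [0.4867, -0.2301, 0.0705]
tool_rot: [-0.105, 0.994, -0.001, 0.003]
contact_force: [2.1, 1.5, 7.9]
finger_gap: 0.0236
gripper_force: 60.4
```

Request:
move_arm([
  {"tx":-0.2,"ty":-0.04,"tz":0,"spin":0,"grip":1.5},
  {"tx":-0.4,"ty":-0.08,"tz":0,"spin":0,"grip":1.5},
  {"tx":-0.4,"ty":-0.08,"tz":0,"spin":0,"grip":1.5},
])

```text
time: 8.45
tool_pos: [0.4839, -0.231, 0.0707]
tool_rot: [-0.105, 0.994, -0.001, 0.004]
contact_force: [6.5, 0.6, 4.7]
finger_gap: 0.0229
gripper_force: 60.4
```

Run:
```python
from h import *
st()
w=capture('wrist');s=capture('side')
cv2.imwrite('pics/c6.png',np.hstack([w["img"][:,100:420],cv2.resize(s["img"][180:300,240:380],(448,384),interpolation=cv2.INTER_CUBIC)]))
```

```text
t 8.45 tcp [ 0.4839 -0.231   0.0707] yang 102.07 F [6.5 0.6 4.7] gap 0.0229 gf 60.4
```

View pics/c6.png

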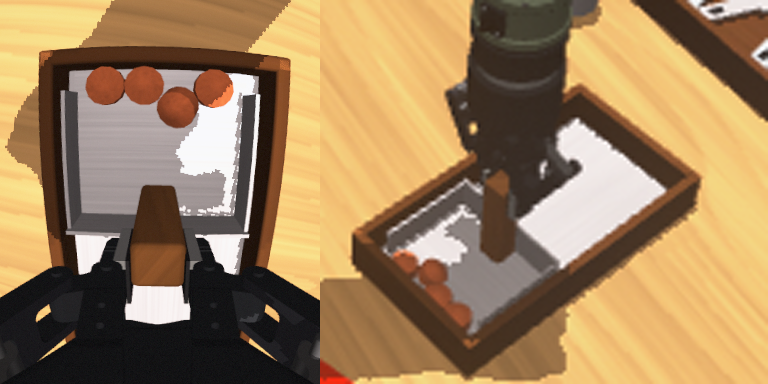

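All four pieces are on the pan: in the wrist half, three lie along the lip at (105,85), (143,85) and (213,88), and one sits behind at (178,107). I'll lift gently.

Request:
move_arm([
  {"tx":0,"ty":0,"tz":0.3,"spin":0,"grip":1.5},
  {"tx":0.1,"ty":0,"tz":0.7,"spin":0,"grip":1.5},
  {"tx":0.1,"ty":0,"tz":1.2,"spin":0,"grip":1.5},
  {"tx":0.1,"ty":0,"tz":1.8,"spin":0,"grip":1.5},
  {"tx":0.1,"ty":0,"tz":2.4,"spin":0,"grip":1.5},
])

```text
time: 8.97
tool_pos: [0.4811, -0.2294, 0.0926]
tool_rot: [-0.105, 0.994, 0.0, 0.0]
contact_force: [3.3, 1.1, -3.7]
finger_gap: 0.0229
gripper_force: 58.9
```

Request:
move_arm([
  {"tx":0,"ty":0,"tz":0.6,"spin":0,"grip":1.5},
  {"tx":0,"ty":0,"tz":1.2,"spin":0,"grip":1.5},
  {"tx":0,"ty":0,"tz":1.8,"spin":0,"grip":1.5},
  {"tx":0,"ty":0,"tz":2.4,"spin":0,"grip":1.5},
  {"tx":0,"ty":0,"tz":2.6,"spin":0,"grip":1.5},
])

```text
time: 9.38
tool_pos: [0.4802, -0.2298, 0.119]
tool_rot: [-0.105, 0.994, -0.0, -0.001]
contact_force: [0.6, 0.7, -3.2]
finger_gap: 0.0232
gripper_force: 59.1
```

```bash
cat >> h.py <<'E'
def pieces(name,z):
    c=capture(name);h=cv2.cvtColor(c["img"],cv2.COLOR_BGR2HSV);m=cv2.inRange(h,(3,130,70),(14,255,255))
    n,_,s,ce=cv2.connectedComponentsWithStats(m);F=fz if name=="wrist" else (lambda c,u,v,z:onz(c,u,v,z)[:2])
    for i in range(1,n):
        if s[i,4]>15: 
            p=F(c,*ce[i],z)
            if -.3<p[0]-.55<.3 and abs(p[1])<.4: print(name,ce[i].round(1),s[i,4],p.round(4))
    return c
E
python3 - <<'E'
from h import *
o=st();z=o["tool_pos"][2]-.0626+.02
for n in("wrist","side","scene"):pieces(n,z)
E
```

```text
t 9.38 tcp [ 0.4802 -0.2298  0.119 ] yang 102.08 F [ 0.6  0.7 -3.2] gap 0.0232 gf 59.1
wrist [265.6  90.9] 6361 [ 0.3998 -0.2415]
wrist [167.4  84.1] 81 [ 0.4066 -0.3033]
wrist [174.2 255.8] 362 [ 0.5238 -0.2819]
wrist [257.2 262.4] 2311 [ 0.5152 -0.2222]
wrist [338.3 256.6] 352 [ 0.4995 -0.1653]
side [179.1 172.8] 195 [0.3066 0.1928]
side [299.8 255.5] 746 [ 0.4653 -0.2711]
side [294.7 235.7] 213 [ 0.4899 -0.2074]
side [398.2 231. ] 33 [ 0.7485 -0.3321]
side [274.7 260. ] 266 [ 0.4003 -0.2516]
scene [156.  188.9] 62 [ 0.2691 -0.2645]
scene [137.4 197.1] 37 [ 0.2798 -0.326 ]
scene [193.1 198.7] 16 [ 0.3798 -0.1902]
scene [174.3 212. ] 138 [ 0.4085 -0.2613]
scene [148.2 212.2] 27 [ 0.3685 -0.3235]
scene [225.  254.4] 301 [ 0.6348 -0.2221]
```

```bash
cat >> h.py <<'E'
def pieces(name,z):
    c=capture(name);b,g,r=[c["img"][...,i].astype(float) for i in range(3)]
    m=((g<.52*r)&(r>70)&(g>.3*r)&(b<1.0*g)&(b>.4*g)).astype(np.uint8);m=cv2.morphologyEx(m,cv2.MORPH_OPEN,np.ones((2,2)))
    n,_,s,ce=cv2.connectedComponentsWithStats(m);F=fz if name=="wrist" else (lambda c,u,v,z:onz(c,u,v,z)[:2])
    for i in range(1,n):
        if s[i,4]>12: 
            p=F(c,*ce[i],z)
            if -.3<p[0]-.55<.3 and abs(p[1])<.4: print(name,ce[i].round(1),s[i],p.round(4))
    return c
E
python3 - <<'E'
from h import *
o=st();z=o["tool_pos"][2]-.0626+.02
for n in("wrist","side","scene"):c=pieces(n,z);cv2.imwrite(f"pics/now_{n}.png",c["img"])
E
```

```text
t 9.53 tcp [ 0.4805 -0.2297  0.1183] yang 102.08 F [ 0.6 -0.3 -3.7] gap 0.0231 gf 59.1
wrist [258.7  96.2] [ 186   71  145   60 4497] [ 0.4043 -0.2448]
```

Run:
```python
from h import *
import pickle
from scipy.optimize import least_squares as L
s=pickle.load(open("scene0.pkl","rb"));d=pickle.load(open("side0.pkl","rb"));w=pickle.load(open("w1.pkl","rb"))
S=lambda u,v,z:onz(s,150+(u+.5)/3.4-.5,140+(v+.5)/3.4-.5,z)[:2]
D=lambda u,v,z:onz(d,195+(u+.5)/3-.5,105+(v+.5)/3-.5,z)[:2]
W=lambda u,v,z:fz(w,(u+.5)/1.5625-.5,(v+.5)/1.5625-.5,z)
for n,f,pts in(("D",D,[(114,82),(248,85),(180,45),(135,118),(232,118),(140,53),(225,53)]),("S",S,[(585,135),(758,160),(668,95),(610,108),(735,115)]),("W",W,[(733,370),(655,302),(700,435),(715,325)])):
    q=np.array([f(*p,.112) for p in pts]);r=L(lambda p:np.hypot(*(q-p).T)-.078,[.6,.21]);print(n,r.x.round(4),(r.fun*1e3).round(1))
# dark rim outline, automatic: cone tip
print("cone",S(668,152,.100),D(181,95,.100),W(615,360,.1))
```

```text
D [0.5986 0.2173] [-0.3 -2.6  1.2  1.3  5.   2.3  2.1]
S [0.6027 0.215 ] [-1.2 -5.   1.7 -4.6  0.2]
W [0.596  0.2111] [ 5.1 -3.  -5.1 -1. ]
cone [0.59956793 0.21396893] [0.59642642 0.21529127] [0.57117732 0.1829877 ]
```

Request:
move_arm([
  {"tx":0,"ty":0,"tz":0.5,"spin":0,"grip":1.5},
  {"tx":0,"ty":0,"tz":1.5,"spin":0,"grip":1.5},
  {"tx":0,"ty":0,"tz":3,"spin":0,"grip":1.5},
  {"tx":0,"ty":0,"tz":4.5,"spin":0,"grip":1.5},
  {"tx":0,"ty":0,"tz":6,"spin":0,"grip":1.5},
])

```text
time: 10.1
tool_pos: [0.481, -0.2297, 0.1797]
tool_rot: [-0.105, 0.994, -0.0, 0.0]
contact_force: [-0.1, -0.7, -3.0]
finger_gap: 0.0231
gripper_force: 59.0
```

Request:
move_arm([
  {"tx":0,"ty":0,"tz":1.2,"spin":0,"grip":1.5},
  {"tx":0,"ty":0,"tz":2.2,"spin":0,"grip":1.5},
  {"tx":0,"ty":0,"tz":2.8,"spin":0,"grip":1.5},
  {"tx":0,"ty":0,"tz":3.1,"spin":0,"grip":1.5},
])

```text
time: 10.43
tool_pos: [0.4815, -0.2299, 0.2106]
tool_rot: [-0.105, 0.994, -0.001, 0.001]
contact_force: [0.5, 0.3, -3.4]
finger_gap: 0.023
gripper_force: 59.1
```

Request:
move_arm([
  {"tx":0.11,"ty":0.28,"tz":0,"spin":0,"grip":1.5},
  {"tx":0.29,"ty":0.74,"tz":0,"spin":0,"grip":1.5},
  {"tx":0.55,"ty":1.4,"tz":0,"spin":0,"grip":1.5},
  {"tx":0.88,"ty":2.23,"tz":0,"spin":0,"grip":1.5},
  {"tx":1.28,"ty":3.26,"tz":0,"spin":0,"grip":1.5},
])

```text
time: 10.85
tool_pos: [0.4938, -0.1961, 0.2087]
tool_rot: [-0.105, 0.994, 0.0, -0.0]
contact_force: [-0.2, 0.3, -4.0]
finger_gap: 0.0229
gripper_force: 59.1
```

Request:
move_arm([
  {"tx":0.51,"ty":1.3,"tz":0,"spin":0,"grip":1.5},
  {"tx":1.13,"ty":2.88,"tz":0,"spin":0,"grip":1.5},
  {"tx":1.87,"ty":4.74,"tz":0,"spin":0,"grip":1.5},
  {"tx":2.6,"ty":6.6,"tz":0,"spin":0,"grip":1.5},
  {"tx":3.33,"ty":8.46,"tz":0,"spin":0,"grip":1.5},
])

```text
time: 11.27
tool_pos: [0.5274, -0.1105, 0.209]
tool_rot: [-0.106, 0.994, 0.0, -0.0]
contact_force: [0.5, -0.1, -3.6]
finger_gap: 0.0234
gripper_force: 59.1
```

Request:
move_arm([
  {"tx":0.73,"ty":1.86,"tz":0,"spin":0,"grip":1.5},
  {"tx":1.46,"ty":3.72,"tz":0,"spin":0,"grip":1.5},
  {"tx":2.2,"ty":5.58,"tz":0,"spin":0,"grip":1.5},
  {"tx":2.93,"ty":7.44,"tz":0,"spin":0,"grip":1.5},
  {"tx":3.66,"ty":9.3,"tz":0,"spin":0,"grip":1.5},
])

```text
time: 11.68
tool_pos: [0.5638, -0.0173, 0.2089]
tool_rot: [-0.106, 0.994, 0.0, -0.0]
contact_force: [-0.7, -0.4, -3.1]
finger_gap: 0.0231
gripper_force: 59.1
```

Request:
move_arm([
  {"tx":0.73,"ty":1.86,"tz":0,"spin":0,"grip":1.5},
  {"tx":1.46,"ty":3.72,"tz":0,"spin":0,"grip":1.5},
  {"tx":2.2,"ty":5.58,"tz":0,"spin":0,"grip":1.5},
  {"tx":2.93,"ty":7.44,"tz":0,"spin":0,"grip":1.5},
  {"tx":3.66,"ty":9.3,"tz":0,"spin":0,"grip":1.5},
])

```text
time: 12.1
tool_pos: [0.6002, 0.0758, 0.2088]
tool_rot: [-0.106, 0.994, 0.0, -0.0]
contact_force: [1.0, -0.2, -3.4]
finger_gap: 0.0233
gripper_force: 59.1
```

Request:
move_arm([
  {"tx":0.73,"ty":1.86,"tz":0,"spin":0,"grip":1.5},
  {"tx":1.46,"ty":3.72,"tz":0,"spin":0,"grip":1.5},
  {"tx":2.2,"ty":5.58,"tz":0,"spin":0,"grip":1.5},
  {"tx":2.85,"ty":7.25,"tz":0,"spin":0,"grip":1.5},
  {"tx":3.44,"ty":8.74,"tz":0,"spin":0,"grip":1.5},
])

```text
time: 12.52
tool_pos: [0.6345, 0.1635, 0.2086]
tool_rot: [-0.106, 0.994, 0.0, -0.0]
contact_force: [0.0, 0.0, -3.0]
finger_gap: 0.0226
gripper_force: 59.1
```

Request:
move_arm([
  {"tx":0.51,"ty":1.3,"tz":0,"spin":0,"grip":1.5},
  {"tx":0.95,"ty":2.42,"tz":0,"spin":0,"grip":1.5},
  {"tx":1.32,"ty":3.35,"tz":0,"spin":0,"grip":1.5},
  {"tx":1.61,"ty":4.1,"tz":0,"spin":0,"grip":1.5},
  {"tx":1.83,"ty":4.65,"tz":0,"spin":0,"grip":1.5},
])

```text
time: 12.93
tool_pos: [0.653, 0.2085, 0.209]
tool_rot: [-0.106, 0.994, -0.0, -0.0]
contact_force: [0.0, -0.0, -3.1]
finger_gap: 0.0232
gripper_force: 59.2
```

Request:
move_arm([
  {"tx":0.15,"ty":0.4,"tz":0,"spin":0,"grip":1.5},
  {"tx":0.27,"ty":0.7,"tz":0,"spin":0,"grip":1.5},
  {"tx":0.35,"ty":0.9,"tz":0,"spin":0,"grip":1.5},
  {"tx":0.35,"ty":0.9,"tz":0,"spin":0,"grip":1.5},
  {"tx":0.35,"ty":0.9,"tz":0,"spin":0,"grip":1.5},
])

```text
time: 13.35
tool_pos: [0.6565, 0.216, 0.2093]
tool_rot: [-0.105, 0.994, -0.0, -0.0]
contact_force: [0.1, -0.4, -2.4]
finger_gap: 0.0234
gripper_force: 59.1
```

Run:
```python
from h import *
o=st();z=o["tool_pos"][2]-.0626+.02
c=pieces("wrist",z)
```

```text
t 13.35 tcp [0.6565 0.216  0.2093] yang 102.05 F [ 0.1 -0.4 -2.4] gap 0.0234 gf 59.1
wrist [249.6  95.3] [ 186   71  140   60 3578] [0.581  0.1953]
wrist [327.4  90.7] [324  85   7  13  48] [0.5669 0.2419]
```

Request:
move_arm([
  {"tx":0,"ty":0.2,"tz":-0.5,"spin":0,"grip":1.5},
  {"tx":0,"ty":0.5,"tz":-1.2,"spin":0,"grip":1.5},
  {"tx":-0.1,"ty":0.8,"tz":-1.9,"spin":0,"grip":1.5},
  {"tx":-0.2,"ty":0.9,"tz":-2.4,"spin":0,"grip":1.5},
  {"tx":-0.2,"ty":0.9,"tz":-2.6,"spin":0,"grip":1.5},
])

```text
time: 13.82
tool_pos: [0.6533, 0.2257, 0.1814]
tool_rot: [-0.106, 0.994, -0.0, -0.001]
contact_force: [0.1, -0.2, -2.4]
finger_gap: 0.0233
gripper_force: 59.1
```

Request:
move_arm([
  {"tx":0,"ty":0,"tz":0,"spin":0,"grip":1.5},
  {"tx":0,"ty":0,"tz":0,"spin":0,"grip":1.5},
  {"tx":0,"ty":0,"tz":0,"spin":0,"grip":1.5},
])

```text
time: 14.07
tool_pos: [0.6548, 0.2254, 0.1836]
tool_rot: [-0.105, 0.994, 0.0, 0.0]
contact_force: [0.7, 0.7, -2.8]
finger_gap: 0.0229
gripper_force: 59.1
```

Run:
```python
from h import *
o=st();z=o["tool_pos"][2]-.0626+.02
c=pieces("wrist",z)
cv2.imwrite("pics/w7.png",np.hstack([c["img"],capture("side")["img"][60:444,150:410]]))
```

```text
t 14.07 tcp [0.6548 0.2254 0.1836] yang 102.08 F [ 0.7  0.7 -2.8] gap 0.0229 gf 59.1
wrist [252.3  95.2] [ 186   71  145   60 3760] [0.5789 0.2063]
wrist [324.9 103.4] [323 102   5   4  14] [0.5735 0.2515]Traceback (most recent call last):
  File "<stdin>", line 4, in <module>
    return _nx.concatenate(arrs, 1, dtype=dtype, casting=casting)
           ~~~~~~~~~~~~~~~^^^^^^^^^^^^^^^^^^^^^^^^^^^^^^^^^^^^^^^
ValueError: all the input array dimensions except for the concatenation axis must match exactly, but along dimension 0, the array at index 0 has size 384 and the array at index 1 has size 324
```

Request:
move_arm([
  {"tx":4.1,"ty":0.7,"tz":0,"spin":0,"grip":1.5},
  {"tx":4.1,"ty":0.7,"tz":0,"spin":0,"grip":1.5},
  {"tx":4.1,"ty":0.7,"tz":0,"spin":0,"grip":1.5},
])

```text
time: 14.42
tool_pos: [0.6966, 0.2322, 0.1809]
tool_rot: [-0.105, 0.994, -0.0, -0.001]
contact_force: [-1.8, -0.3, -1.2]
finger_gap: 0.0228
gripper_force: 59.7
```

Run:
```python
from h import *
o=st();z=o["tool_pos"][2]-.0626+.02
for n,zz in(("wrist",z),("side",.08),("scene",.08)):
    c=pieces(n,zz);cv2.imwrite(f"pics/j1_{n}.png",c["img"])
```

```text
t 14.42 tcp [0.6966 0.2322 0.1809] yang 102.05 F [-1.8 -0.3 -1.2] gap 0.0228 gf 59.7
wrist [305.3  48.5] [292  37  28  24 504] [0.584  0.2389]
wrist [220.2  51.2] [207  41  28  21 453] [0.597  0.1879]
wrist [249.3  51.7] [236  41  28  22 403] [0.594  0.2056]
wrist [307.2  73.3] [294  67  27  12 221] [0.5994 0.2433]
side [243.6 141.6] [242 140   4   4  13] [0.5603 0.2317]
```

Request:
move_arm([
  {"tx":1,"ty":0.2,"tz":1,"spin":0,"grip":1.5},
  {"tx":2,"ty":0.4,"tz":2.5,"spin":0,"grip":1.5},
  {"tx":3,"ty":0.5,"tz":4,"spin":0,"grip":1.5},
  {"tx":3.5,"ty":0.6,"tz":5,"spin":0,"grip":1.5},
  {"tx":3.5,"ty":0.6,"tz":5,"spin":0,"grip":1.5},
])

```text
time: 14.98
tool_pos: [0.7323, 0.2388, 0.2381]
tool_rot: [-0.105, 0.994, 0.0, 0.004]
contact_force: [-0.1, -0.5, -1.9]
finger_gap: 0.0232
gripper_force: 59.7
```

Run:
```python
from h import *
o=st()
W=None
for n in("wrist","side","scene"):
    c=pieces(n,.075)
    if n=="wrist":W=c
    if n=="side":D=c
    if n=="scene":S=c
cv2.imwrite("pics/j2.png",np.vstack([np.hstack([W["img"][0:300,60:460],D["img"][80:380,150:550]])]))
```

```text
t 14.98 tcp [0.7323 0.2388 0.2381] yang 102.08 F [-0.1 -0.5 -1.9] gap 0.0232 gf 59.7
wrist [239.4  25.9] [217  17  47  19 604] [0.584 0.189]
wrist [304.2  27.5] [294  18  22  19 284] [0.5709 0.2535]
wrist [303.6  56.5] [293  46  23  23 355] [0.6019 0.2594]
side [250.3 137.8] [248 136   5   4  16] [0.5938 0.2454]
side [243.2 140.8] [241 140   5   3  13] [0.564  0.2422]
```

View pics/j2.png

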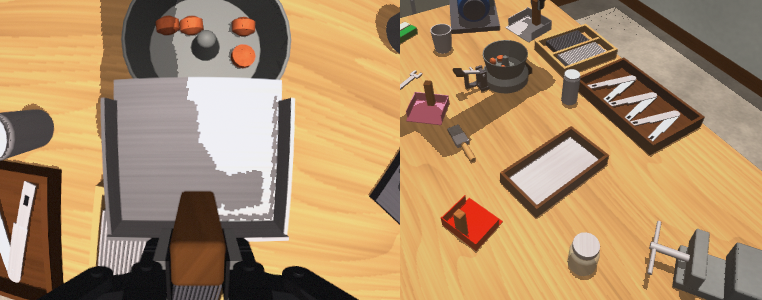

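All four pieces are in the bowl: in the wrist half they are at about (167,25), (192,25), (243,27) and (242,56). The pan is empty and so is the tray. Next I'll return the scoop to its old place on the bench.

Request:
move_arm([
  {"tx":-2,"ty":-2.8,"tz":0,"spin":-3,"grip":1.5},
  {"tx":-4,"ty":-5.6,"tz":0,"spin":-3,"grip":1.5},
  {"tx":-6,"ty":-8.4,"tz":0,"spin":-3,"grip":1.5},
  {"tx":-8,"ty":-11.2,"tz":0,"spin":-3,"grip":1.5},
  {"tx":-10,"ty":-14,"tz":0,"spin":-3,"grip":1.5},
])

```text
time: 15.55
tool_pos: [0.6278, 0.0975, 0.2323]
tool_rot: [-0.079, 0.997, -0.0, -0.001]
contact_force: [0.0, -1.1, -1.6]
finger_gap: 0.0232
gripper_force: 59.6
```

Request:
move_arm([
  {"tx":-2,"ty":-2.8,"tz":0,"spin":0,"grip":1.5},
  {"tx":-4,"ty":-5.6,"tz":0,"spin":0,"grip":1.5},
  {"tx":-6,"ty":-8.4,"tz":0,"spin":0,"grip":1.5},
  {"tx":-7.2,"ty":-9.9,"tz":-1,"spin":0,"grip":1.5},
  {"tx":-7.2,"ty":-9.9,"tz":-4,"spin":0,"grip":1.5},
])

```text
time: 15.97
tool_pos: [0.5576, -0.0036, 0.1966]
tool_rot: [-0.077, 0.997, -0.001, 0.003]
contact_force: [1.6, 0.2, -2.3]
finger_gap: 0.0233
gripper_force: 59.7
```

Request:
move_arm([
  {"tx":0,"ty":0,"tz":-3,"spin":0,"grip":1.5},
  {"tx":0,"ty":0,"tz":-6,"spin":0,"grip":1.5},
  {"tx":0,"ty":0,"tz":-9,"spin":0,"grip":1.5},
  {"tx":0,"ty":0,"tz":-11,"spin":0,"grip":1.5},
  {"tx":0,"ty":0,"tz":-11,"spin":0,"grip":1.5},
])

```text
time: 16.38
tool_pos: [0.5533, 0.0001, 0.0787]
tool_rot: [-0.079, 0.997, 0.001, -0.005]
contact_force: [-1.1, 0.1, -2.9]
finger_gap: 0.0231
gripper_force: 59.5
```

Request:
move_arm([
  {"tx":0,"ty":0,"tz":0,"spin":0,"grip":1.5},
  {"tx":0,"ty":0,"tz":0,"spin":0,"grip":1.5},
  {"tx":0,"ty":0,"tz":0,"spin":0,"grip":1.5},
])

```text
time: 16.63
tool_pos: [0.5597, -0.0006, 0.0851]
tool_rot: [-0.079, 0.997, -0.0, 0.002]
contact_force: [-0.2, 0.7, -2.8]
finger_gap: 0.0227
gripper_force: 59.6
```

Lower the last 22 mm, stopping at contact.

Request:
move_arm([
  {"tx":0,"ty":0,"tz":-0.7,"spin":0,"grip":1.5},
  {"tx":0,"ty":0,"tz":-1.4,"spin":0,"grip":1.5},
  {"tx":0,"ty":0,"tz":-2,"spin":0,"grip":1.5},
  {"tx":0,"ty":0,"tz":-2.2,"spin":0,"grip":1.5},
  {"tx":0,"ty":0,"tz":-2.2,"spin":0,"grip":1.5},
])

```text
time: 17.05
tool_pos: [0.5604, -0.0007, 0.0624]
tool_rot: [-0.079, 0.997, -0.0, 0.002]
contact_force: [2.0, 1.2, 6.1]
finger_gap: 0.0231
gripper_force: 62.1
```

Request:
move_arm([
  {"tx":0,"ty":0,"tz":0,"spin":0,"grip":1.5},
  {"tx":0,"ty":0,"tz":0,"spin":0,"grip":1.5},
  {"tx":0,"ty":0,"tz":-0.1,"spin":0,"grip":1.5},
  {"tx":0,"ty":0,"tz":-0.1,"spin":0,"grip":1.5},
])

```text
time: 17.38
tool_pos: [0.5604, -0.0006, 0.0624]
tool_rot: [-0.079, 0.997, -0.0, 0.002]
contact_force: [-1.1, 0.9, 13.9]
finger_gap: 0.0228
gripper_force: 63.3
```

Request:
move_arm([
  {"tx":0,"ty":0,"tz":0.15,"spin":0,"grip":1.5},
  {"tx":0,"ty":0,"tz":0.15,"spin":0,"grip":3.5},
  {"tx":0,"ty":0,"tz":0.15,"spin":0,"grip":8.5},
  {"tx":0,"ty":0,"tz":0.15,"spin":0,"grip":8.5},
  {"tx":0,"ty":0,"tz":0.15,"spin":0,"grip":8.5},
])

```text
time: 17.8
tool_pos: [0.5581, -0.0006, 0.0613]
tool_rot: [-0.079, 0.997, 0.0, -0.0]
contact_force: [0.0, -0.3, -0.6]
finger_gap: 0.0699
gripper_force: 0.0
```

Request:
move_arm([
  {"tx":0,"ty":0,"tz":0,"spin":0,"grip":8.5},
  {"tx":0,"ty":0,"tz":0,"spin":0,"grip":8.5},
  {"tx":0,"ty":0,"tz":3,"spin":0,"grip":8.5},
  {"tx":0,"ty":0,"tz":7,"spin":0,"grip":8.5},
  {"tx":0,"ty":0,"tz":11,"spin":0,"grip":8.5},
])

```text
time: 18.22
tool_pos: [0.5572, -0.0004, 0.1719]
tool_rot: [-0.079, 0.997, 0.0, -0.002]
contact_force: [1.5, -0.5, 0.3]
finger_gap: 0.0852
gripper_force: 0.0
```

Request:
move_arm([
  {"tx":-1.5,"ty":2,"tz":1,"spin":0,"grip":0},
  {"tx":-3.5,"ty":5.2,"tz":1,"spin":0,"grip":0},
  {"tx":-5.5,"ty":8.4,"tz":1,"spin":0,"grip":0},
  {"tx":-7.5,"ty":11.6,"tz":1,"spin":0,"grip":0},
  {"tx":-9.5,"ty":14.8,"tz":1,"spin":0,"grip":0},
])

```text
time: 18.63
tool_pos: [0.4625, 0.1485, 0.182]
tool_rot: [-0.079, 0.997, 0.0, 0.0]
contact_force: [0.9, 0.3, 0.3]
finger_gap: 0.025
gripper_force: 0.0
```

Request:
move_arm([
  {"tx":-1.5,"ty":2.4,"tz":0,"spin":0,"grip":0},
  {"tx":-3,"ty":5,"tz":0,"spin":0,"grip":0},
  {"tx":-4.1,"ty":7,"tz":0,"spin":0,"grip":0},
  {"tx":-4.1,"ty":7,"tz":0,"spin":0,"grip":0},
  {"tx":-4.1,"ty":7,"tz":0,"spin":0,"grip":0},
])

```text
time: 19.05
tool_pos: [0.422, 0.2182, 0.1818]
tool_rot: [-0.08, 0.997, -0.0, 0.0]
contact_force: [0.5, 0.2, -0.3]
finger_gap: -0.0003
gripper_force: 0.0
```

Run:
```python
from h import *
st()
c=capture("wrist");g=cv2.cvtColor(c["img"],cv2.COLOR_BGR2GRAY)
cv2.imwrite("pics/l1.png",c["img"])
d=capture("side");cv2.imwrite("pics/l1s.png",d["img"])
# scoop grip top in the side view vs. expectation if upright
import pickle
b,gg,r=[d["img"][...,i].astype(float) for i in range(3)]
print("expect grip top px",proj(d,[.5604,0,.096]),"lip",proj(d,[.4685,-.012,.002]))
u,v=proj(d,[.5604,0,.096]).astype(int)
h=cv2.cvtColor(d["img"],cv2.COLOR_BGR2HSV)[v-12:v+30,u-14:u+14]
m=cv2.inRange(h,(3,110,60),(14,255,200));ys,xs=np.nonzero(m);print("brown x",xs.min()+u-14,xs.max()+u-14,"y",ys.min()+v-12,ys.max()+v-12,len(xs))
d0=pickle.load(open("side0.pkl","rb"))
for nm,P in(("can",[.655,.01,.06]),("pot",[.75,.35,.05])): 
    p=proj(d,P).astype(int);print(nm,p,np.abs(d["img"][p[1]-15:p[1]+15,p[0]-15:p[0]+15].astype(int)-d0["img"][p[1]-15:p[1]+15,p[0]-15:p[0]+15]).mean())
```

```text
t 19.05 tcp [0.422  0.2182 0.1818] yang 99.23 F [ 0.5  0.2 -0.3] gap -0.0003 gf 0.0
expect grip top px [278.16713549 177.53857867] lip [254.20710499 211.48383453]
brown x 272 281 y 176 202 216
can [301 174] 3.3196296296296297
pot [273 116] 3.2362962962962962
```

Request:
move_arm([
  {"tx":0.2,"ty":0,"tz":-2.5,"spin":0,"grip":0},
  {"tx":0.2,"ty":0,"tz":-5,"spin":0,"grip":0},
  {"tx":0.2,"ty":0,"tz":-7,"spin":0,"grip":0},
  {"tx":0.2,"ty":0,"tz":-8.5,"spin":0,"grip":0},
  {"tx":0.2,"ty":0,"tz":-9.5,"spin":0,"grip":0},
])

```text
time: 19.57
tool_pos: [0.4243, 0.216, 0.0851]
tool_rot: [-0.078, 0.997, -0.0, -0.001]
contact_force: [-0.6, -0.2, 2.2]
finger_gap: 0.0002
gripper_force: 0.7
```

Request:
move_arm([
  {"tx":0,"ty":0,"tz":-0.7,"spin":0,"grip":0},
  {"tx":0,"ty":0,"tz":-1.4,"spin":0,"grip":0},
  {"tx":-0.1,"ty":0,"tz":-2,"spin":0,"grip":0},
  {"tx":-0.1,"ty":0,"tz":-2.6,"spin":0,"grip":0},
])

```text
time: 19.9
tool_pos: [0.4241, 0.2168, 0.0606]
tool_rot: [-0.078, 0.997, -0.0, 0.0]
contact_force: [0.4, 0.2, 0.3]
finger_gap: -0.0004
gripper_force: 0.0
```

Request:
move_arm([
  {"tx":0,"ty":0,"tz":-0.5,"spin":0,"grip":0},
  {"tx":0,"ty":0,"tz":-0.9,"spin":0,"grip":0},
  {"tx":0,"ty":0,"tz":-1.1,"spin":0,"grip":0},
  {"tx":0,"ty":0,"tz":-1.1,"spin":0,"grip":0},
])

```text
time: 20.23
tool_pos: [0.4248, 0.2173, 0.0531]
tool_rot: [-0.079, 0.997, -0.0, 0.002]
contact_force: [-10.8, -4.8, 36.7]
finger_gap: 0.0
gripper_force: 19.0
```

Run:
```python
from h import *
import pickle
st()
c=capture("scene");c0=pickle.load(open("scene0.pkl","rb"))
# dark pixels near lever pad, up and down places
for nm,P in(("up",[.4245,.218,.101]),("down",[.421,.218,.051])):
    p=proj(c,P).round().astype(int);print(nm,p,c["img"][p[1]-2:p[1]+3,p[0]-3:p[0]+4].mean(axis=(0,1)).round(),c0["img"][p[1]-2:p[1]+3,p[0]-3:p[0]+4].mean(axis=(0,1)).round())
```

```text
t 20.23 tcp [0.4248 0.2173 0.0531] yang 99.06 F [-10.8  -4.8  36.7] gap 0.0 gf 19.0
up [310 159] [26. 26. 26.] [40. 42. 46.]
down [308 172] [52. 55. 60.] [132. 187. 223.]
```

Firm stop at 53 mm, so the lever is on its end stop. I'll back off and check that it stays down.

Request:
move_arm([
  {"tx":0,"ty":0,"tz":0.5,"spin":0,"grip":0},
  {"tx":0,"ty":0,"tz":2,"spin":0,"grip":0},
  {"tx":0,"ty":0,"tz":6,"spin":0,"grip":0},
  {"tx":0,"ty":0,"tz":10,"spin":0,"grip":0},
  {"tx":0,"ty":0,"tz":14,"spin":0,"grip":0},
])

```text
time: 20.7
tool_pos: [0.4234, 0.2172, 0.1912]
tool_rot: [-0.079, 0.997, -0.0, -0.0]
contact_force: [1.8, -0.3, -0.5]
finger_gap: 0.0002
gripper_force: 0.0
```

Request:
move_arm([
  {"tx":-4,"ty":0,"tz":1,"spin":0,"grip":0},
  {"tx":-8,"ty":0,"tz":1,"spin":0,"grip":0},
  {"tx":-10,"ty":0,"tz":1,"spin":0,"grip":0},
  {"tx":-10,"ty":0,"tz":1,"spin":0,"grip":0},
  {"tx":-10,"ty":0,"tz":1,"spin":0,"grip":0},
])

```text
time: 21.12
tool_pos: [0.3235, 0.2177, 0.2002]
tool_rot: [-0.08, 0.997, 0.0, 0.001]
contact_force: [0.5, 0.8, -0.3]
finger_gap: 0.0002
gripper_force: 0.0
```

Run:
```python
from h import *
import pickle
st()
for n in("scene","side"):
    c=capture(n);c0=pickle.load(open(n+"0.pkl","rb"))
    for nm,P in(("up",[.4245,.218,.100]),("down",[.421,.218,.051])):
        p=proj(c,P).round().astype(int);f=lambda q:q["img"][p[1]-2:p[1]+3,p[0]-3:p[0]+4].mean(axis=(0,1)).round();print(n,nm,p,f(c),f(c0))
    d=(np.abs(c["img"].astype(int)-c0["img"]).max(2)>45).astype(np.uint8);k,_,s,ce=cv2.connectedComponentsWithStats(cv2.morphologyEx(d,cv2.MORPH_OPEN,np.ones((3,3))))
    print([s[i].tolist() for i in range(1,k) if s[i,4]>25])
pieces("side",.075)
```

```text
t 21.12 tcp [0.3235 0.2177 0.2002] yang 99.13 F [ 0.5  0.8 -0.3] gap 0.0002 gf 0.0
scene up [310 160] [134. 189. 225.] [42. 42. 44.]
scene down [308 172] [62. 67. 74.] [132. 187. 223.]
[[279, 0, 39, 33, 1107], [325, 0, 29, 28, 575], [333, 29, 8, 6, 36], [314, 38, 38, 33, 698], [178, 45, 11, 7, 48], [298, 45, 11, 7, 60], [209, 53, 29, 34, 581], [297, 58, 10, 11, 87], [162, 67, 13, 31, 258], [180, 69, 17, 14, 137], [280, 72, 28, 50, 632], [214, 125, 9, 4, 29], [175, 129, 5, 17, 80], [224, 130, 10, 7, 57], [218, 131, 105, 17, 1023], [205, 149, 78, 34, 1019], [165, 155, 8, 8, 50], [191, 157, 10, 6, 42], [302, 156, 20, 21, 230], [352, 186, 8, 8, 55], [274, 203, 4, 20, 76], [283, 214, 7, 7, 30], [269, 215, 31, 25, 158], [187, 218, 9, 10, 73], [176, 225, 17, 17, 159], [269, 225, 9, 6, 32], [197, 229, 9, 9, 73]]
side up [209 151] [103. 171. 226.] [39. 52. 67.]
side down [209 163] [37. 47. 61.] [ 97. 162. 219.]
[[133, 11, 49, 50, 1505], [67, 29, 27, 18, 334], [0, 43, 14, 38, 302], [78, 55, 23, 42, 419], [161, 63, 8, 10, 66], [153, 72, 26, 15, 240], [155, 86, 29, 51, 837], [0, 91, 20, 7, 69], [0, 130, 58, 94, 3444], [247, 135, 6, 8, 40], [240, 138, 6, 7, 35], [90, 143, 38, 54, 979], [203, 148, 11, 9, 86], [203, 148, 24, 22, 179], [174, 161, 7, 4, 26], [281, 178, 14, 27, 105], [81, 184, 16, 16, 151], [124, 185, 79, 74, 2226], [269, 188, 8, 16, 63], [59, 191, 12, 16, 79], [244, 193, 24, 31, 145], [49, 234, 11, 7, 59], [6, 241, 70, 67, 2207], [284, 249, 9, 11, 86], [267, 258, 9, 11, 85], [130, 260, 9, 17, 111], [290, 260, 9, 10, 85], [277, 267, 10, 11, 93], [97, 300, 27, 13, 209], [84, 304, 10, 6, 46]]
side [250.6 137.7] [249 136   4   4  14] [0.595  0.2453]
```

The lever stays down in both views. The scoop is upright, all four pieces are in the bowl, and I see no change at the bystanders.

```bash
python3 -c "from cell import finish_job;print(finish_job())"
```

```text
the job is handed in; nothing more can be done
None
```

The job is handed in at about 21 s: all four pieces went into the bowl in one scoopful, slid off the lip by a quick backward pull because the moves allow no tilt, the scoop stands upright on the bench, and the lock lever is down and stayed down after I let go.

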